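# Hold the right stock box open

## Task

The pendant lying on the pink pad shows which style is being made now. Take the grab bar of the stock box whose lid has that pendant's colour, raise the lid to 60 degrees from shut and keep holding it there with the gripper's fingers, so that a colleague can pick from the box; finish while still holding, because the lid springs shut. Keep the other lid shut and leave the pendants and everything loose on the table where they are.

Things in the scene. Friction and masses are not known exactly. Their poses are not given: they have to be found in the camera images.
- teal_box: Grey steel stock box with a teal hinged lid, fixed to the table; 130 (x) x 160 (y) x 70 mm high, walls 4 mm, pendants inside. Origin: centre of its underside. Its -x side is the front (towards the robot, turned up to about 15 degrees either way); the hinge runs along y on the rim of the +x (far) side, at x = +65, z = 70.5 mm.
- teal_bar (a point): Middle of the teal lid's steel grab bar: round, 10 mm thick, 100 mm long along the box's y, in the lid's plane, 50 mm in front of the lid's front edge (lid shut: box x = -115, z = 73.5 mm; circles the hinge at 180 mm). An arm at each end joins it to the lid: 45 mm free between bar and box, 90 mm between arms; from above open the fingers about 50 mm. Axes turn with the lid.
- teal_lid (a joint): Angle of the teal lid in rad: 0 shut, growing as its front rises; stop at 1.5. The 6 mm thick, roughly 0.25 kg lid has a closing spring (0.2 N m/rad, about 0.06 N m when shut) and falls shut from any angle when let go; about 2 N at the bar holds it at 60 degrees.
- teal_pendant: Round pendant, 56 mm across, 6 mm thick, brass rim with a teal face, lying flat, loose; it lies either on the pink pad or on the grey tray. Origin: centre of its underside.
- gold_box: Grey steel stock box with a golden yellow hinged lid, fixed to the table; 130 (x) x 160 (y) x 70 mm high, walls 4 mm, pendants inside. Origin: centre of its underside. Its -x side is the front (towards the robot, turned up to about 15 degrees either way); the hinge runs along y on the rim of the +x (far) side, at x = +65, z = 70.5 mm.
- gold_bar (a point): Middle of the golden yellow lid's steel grab bar: round, 10 mm thick, 100 mm long along the box's y, in the lid's plane, 50 mm in front of the lid's front edge (lid shut: box x = -115, z = 73.5 mm; circles the hinge at 180 mm). An arm at each end joins it to the lid: 45 mm free between bar and box, 90 mm between arms; from above open the fingers about 50 mm. Axes turn with the lid.
- gold_lid (a joint): Angle of the golden yellow lid in rad: 0 shut, growing as its front rises; stop at 1.5. The 6 mm thick, roughly 0.25 kg lid has a closing spring (0.2 N m/rad, about 0.06 N m when shut) and falls shut from any angle when let go; about 2 N at the bar holds it at 60 degrees.
- gold_pendant: Round pendant, 56 mm across, 6 mm thick, brass rim with a golden yellow face, lying flat, loose; it lies either on the pink pad or on the grey tray. Origin: centre of its underside.
- pad: Pink flat assembly pad, 100 x 100 x 4 mm, fixed. Origin: centre of its underside. The pendant lying on it (centre within 30 mm of the pad's centre) is the style being made now.
- tray: Grey flat parking tray, 100 x 100 x 4 mm, fixed, on the left nearer the robot; the other pendant lies on it. Origin: centre of its underside.
- spool_a: White thread spool, 52 mm across, 60 mm high, standing, loose. Origin: centre of its underside. Bystander.
- spool_b: Second white thread spool, 52 mm across, 60 mm high, standing, loose. Origin: centre of its underside. Bystander.
- bowl: White bowl, 100 mm across, 40 mm high, loose. Origin: centre of its underside. Bystander.
- discs: Loose pile of brass blanks in one piece, 52 mm across, 25 mm high, standing between the boxes. Origin: centre of its underside. Bystander.
- pliers: Pliers with green handles lying flat, 160 mm long along x (jaws to +x), 72 mm wide, 12 mm high, loose. Origin: underside, at the pivot. Bystander.
Mind the look-alikes: they are no part of the job. Of the things that look like the pad, take the one that is nearest to the robot's base at the start.

How it is judged:
By the outcome, as a careful person would: the job done as asked, in the order asked, and still so for the second after the job is handed in, while the arm keeps its last pose, push and grip.
It also fails if it takes over 32 s, if anything falls off the work surface, if the arm or the gripper's body presses on something with over 40 N, if the wrist force passes 120 N, or if a joint passes its speed limit or range.

## Robot

A 6-joint arm with a two-finger parallel gripper is mounted at the origin on the work surface. World frame = base frame: x ahead of the robot, y to its left, z up, the work surface at z = 0. Lengths are in m, angles in rad, forces in N, time in s.
With the tool pointing down it reaches from about 0.375 to 0.975 m from the base axis. Payload 3.8 kg.
Tool frame: the origin (TCP) lies midway between the tips of the shut fingers; the grasp point (between the pads) lies 19 mm behind it; z points along the fingers, y is the line along which they close (so a half turn about z gives the same grasp; the last joint's range is limited). The gripper opens to 88 mm and grips with 3 to 60 N. Pads are 18 mm wide; open, the fingers measure 123 mm over their backs; the gripper's body (75 mm by 187 mm) begins 45 mm behind the grasp point.
Start: joints at [1.219, 0.264, 1.604, -0, 1.274, -0.037], TCP at [0.209, 0.642, 0.239] pointing down, gripper open.
Joint ranges: [-2.63, 2.63], [-0.94, 2.18], [0.31, 2.57], [-1.31, 4.45], [0, 2.66], [-2.55, 2.55]. Speed limits (rad/s): [2.57, 2.57, 3.14, 3.14, 3.14, 3.14].

## Interface

Orientations are given as a rotation vector (axis times angle).
In Python, from cell import manip, inverse_kinematics, cams, order gives the robot as it stands. Calls block until the motion is done:
- manip.move_pose(position, orientation): joint-space move of the TCP to a pose.
- manip.move_linear(position, rate=0.15, rot=None): straight line of the TCP; rot=None keeps the orientation; rate is the mean speed in m/s.
- manip.set_joints(angles): joint-space move.
- manip.set_gripper(opening, force=None): finger opening in m; force is the grip in N (None keeps the last); returns when the fingers have stopped.
- manip.dwell(seconds).
- inverse_kinematics(position, orientation): joint angles nearest the present ones, or None.
- manip.state(): the state.
- cams.capture(name): name is "scene" or "top" or "wrist"; returns a dict with "image" (480x640x3 uint8, blue, green, red), "z_map" (480x640 float32, m along the optical axis (not along the pixel's ray), 0 where there is no reading), "intrinsics" (3x3 intrinsics, pixels), "position" and "orientation" of the camera in the world; the wrist camera has in their place "T_tool_cam" (4x4, takes a point from camera to tool coordinates, whose origin is the TCP and whose axes are the flange's). Camera axes: x right, y down, z forward; pixel columns grow to the right and rows downward; lengths in m; the calibration is good to about 2 mm. A picture is of the moment at which its call begins: read the wrist's pose just before it.
A pose or a line that the arm cannot do raises manip.IKError and nothing moves.
- order.close_job(): hands the job in; it is judged then, once.
The state is a dict: "clock": time; "joint_pos": joint angles; "joint_velocities": joint speeds; "tau": joint torques, N m; "tool_pos": TCP position; "tcp_rot": TCP orientation; "contact_force": force on the tool from outside, world axes, zero at the start; "moment": the same for the moment, N m; "gripper_width": finger opening in m; "grasp_force": force on a finger pad.
Only numpy, scipy, OpenCV 4.12 (cv2) and the standard library are available. Lean on these libraries where they do the work, as an engineer would, in place of code of your own. Each camera call takes 0.05 s, during which the arm holds its last target. There are 200 camera calls.

## Working session

There is one attempt and no reset: what is moved stays moved. The work goes in short steps, each a Python script; the robot and the scene stay as the last script left them, time stands still between calls to the robot, and variables do not carry over. Pictures are saved under pics/ and viewed, at most 10 in all, crops included, and the job is handed in when it is done.

```bash
mkdir -p pics; ls; python3 - <<'E'
from cell import manip,cams
import cv2,numpy as np
for n in("scene","top"):
    c=cams.capture(n);cv2.imwrite(f"pics/{n}0.png",c["image"])
    np.savez(f"{n}0.npz",**{k:c[k] for k in("image","z_map","intrinsics","position","orientation")})
    print(n,c["intrinsics"],c["position"],c["orientation"])
s=manip.state();print(s["clock"],s["tool_pos"],s["tcp_rot"])
E
```

```text
pics
scene [[518.70968783   0.         312.84810578]
 [  0.         518.70968783 234.02421694]
 [  0.           0.           1.        ]] [ 1.51337804 -0.45215834  1.17583347] [-2.05144182 -1.32358566  0.53372139]
top [[488.55206583   0.         322.98334753]
 [  0.         488.55206583 237.86652788]
 [  0.           0.           1.        ]] [ 0.3291139  -0.01109797  1.17896847] [-2.1051248   2.15624579 -0.17852303]
0.1 [0.20876199 0.64122896 0.23753137] [-4.92340862e-01 -3.10239407e+00  3.09150027e-03]
```

View pics/top0.png

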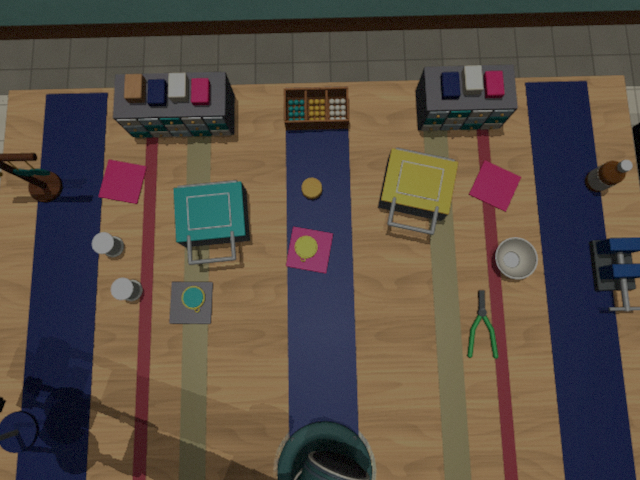

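View pics/scene0.png

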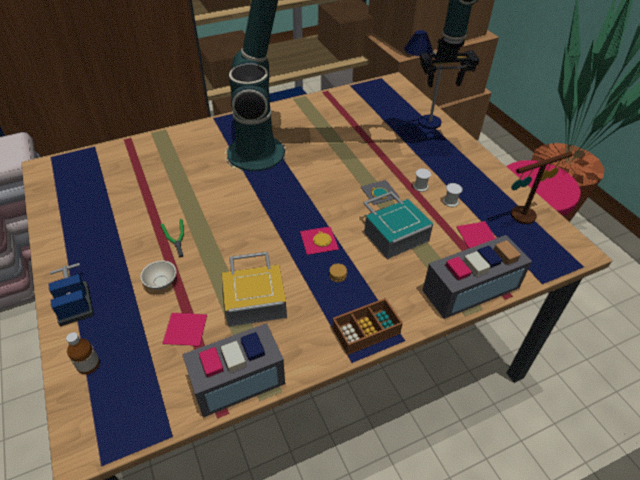

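The top view shows three pink squares, at (123,181), (310,250) and (496,187), and the robot base near (325,470). The square at (310,250) is nearest to the base and carries a gold pendant. The teal pendant lies on the grey tray at (192,300). The gold lid is at (420,182) with its bar near (413,230). I'll confirm with a crop and measure.

```bash
cat >h.py <<'E'
import numpy as np,cv2
from scipy.spatial.transform import Rotation as R
def ray(c,px,z):
    d=R.from_rotvec(c["orientation"]).as_matrix()@np.linalg.inv(c["intrinsics"])@np.array([px[0],px[1],1.])
    return c["position"]+d*(z-c["position"][2])/d[2]
E
python3 - <<'E'
from h import *
c=dict(np.load("top0.npz"));im=c["image"]
cv2.imwrite("pics/crop.png",cv2.resize(im[140:310,270:470],(800,600) if 0 else (700,595),interpolation=cv2.INTER_CUBIC))
hsv=cv2.cvtColor(im,cv2.COLOR_BGR2HSV)
def big(m):
    cs,_=cv2.findContours(m,cv2.RETR_EXTERNAL,cv2.CHAIN_APPROX_NONE);return sorted(cs,key=cv2.contourArea)[::-1]
p=[x for x in big(cv2.inRange(hsv,(160,120,80),(176,255,255)))][:4]
for x in p:
    r=cv2.minAreaRect(x);w=ray(c,r[0],.004);print("pink",np.round(r[0]),cv2.contourArea(x),w.round(3),np.hypot(*w[:2]).round(3))
g=big(cv2.inRange(hsv,(22,120,90),(34,255,255)))
for x in g[:2]:
    P=np.array([ray(c,q[0],.0765)[:2] for q in x],np.float32)
    r=cv2.minAreaRect(P);print("gold",cv2.minAreaRect(x)[0],r,cv2.boxPoints(r).round(4).tolist())
    print(np.median([c["z_map"][q[0][1],q[0][0]] for q in x]))
E
```

```text
pink [309. 249.] 1605.5 [0.504 0.025 0.004] 0.504
pink [494. 186.] 1494.0 [ 0.652 -0.436  0.004] 0.784
pink [123. 181.] 1456.0 [0.688 0.487 0.004] 0.843
pink [200.  90.] 396.5 [0.926 0.3   0.004] 0.973
gold (419.7660217285156, 180.8644256591797) ((0.6493064761161804, -0.238101065158844), (0.15996849536895752, 0.1298447996377945), 76.2707748413086) [[0.567300021648407, -0.3003999888896942], [0.6934000253677368, -0.3312000036239624], [0.7314000129699707, -0.17579999566078186], [0.6051999926567078, -0.14499999582767487]]
1.1443317
gold (305.5000305175781, 246.50003051757812) ((0.5000348091125488, 0.030736621469259262), (0.048924025148153305, 0.04863372817635536), 43.98310089111328) [[0.46549999713897705, 0.031199999153614044], [0.4993000030517578, -0.003700000001117587], [0.534500002861023, 0.03020000085234642], [0.5006999969482422, 0.06520000100135803]]
1.1848211
```

View pics/crop.png

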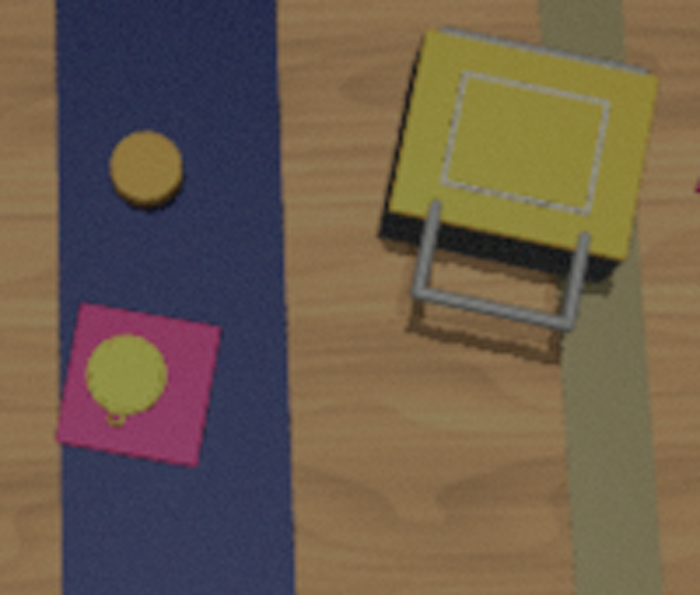

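The crop confirms it. The pad (310,250) carries the gold pendant about 7 mm from its centre, and the box at (420,182) has the golden lid. The lid measures 160.0 x 129.8 mm as it should, so box yaw is −13.7°. I'll check reach along the arc and go above the bar.

```bash
cat >>h.py <<'E'
C=np.array([0.6493,-0.2381]);yaw=np.arctan2(-.0308,.1261)
d=np.array([np.cos(yaw),np.sin(yaw),0]);Z=np.array([0,0,1.])
off=np.zeros(3)  # correction of bar position from close look
def bar(a):
    h=np.r_[C,.0705]+.065*d; n=np.array([-np.cos(a),np.sin(a)]); m=np.array([np.sin(a),np.cos(a)])
    return h+.180*(n[0]*d+n[1]*Z)+.003*(m[0]*d+m[1]*Z)
def pose(p,t,back=0.):   # grasp point at p, tilt t: tool leans towards +d; TCP 19 mm ahead
    z=np.sin(t)*d-np.cos(t)*Z; y=np.cos(t)*d+np.sin(t)*Z
    return p+z*(.019-back), R.from_matrix(np.c_[np.cross(y,z),y,z]).as_rotvec()
E
python3 - <<'E'
from h import *
from cell import manip,cams,inverse_kinematics
c=dict(np.load("top0.npz"));print(bar(0),ray(c,(411.4,228.3),.0785))
p,r=pose(bar(0),0,.13);manip.move_pose(p,r);
for a in range(0,61,15):
    t=np.radians(20-a*40/60);print(a,np.round(inverse_kinematics(*pose(bar(np.radians(a)),t)),2))
s=manip.state();w=cams.capture("wrist");print(s["clock"],s["tool_pos"],s["joint_pos"])
np.savez("w0.npz",p=s["tool_pos"],r=s["tcp_rot"],**{k:w[k] for k in("image","z_map","intrinsics","T_tool_cam")});print(w["T_tool_cam"])
cv2.imwrite("pics/w0.png",w["image"])
E
```

```text
[ 0.53758412 -0.21081333  0.0735    ] [ 0.53588991 -0.21269905  0.0785    ]
0 [-0.46  0.1   2.21  0.16  0.49 -0.35]
15 [-0.43  0.12  2.05  0.05  0.79 -0.22]
30 [-0.41  0.2   1.86 -0.    1.08 -0.17]
45 [-0.39  0.33  1.64 -0.03  1.35 -0.14]
60 [-0.37  0.49  1.39 -0.04  1.61 -0.13]
3.3 [ 0.53793804 -0.21017706  0.18455236] [-4.15685231e-01  1.21232398e-01  1.87550399e+00  1.61784164e-04
  1.14471184e+00 -1.77301703e-01]
[[ 3.75737873e-04 -9.57371215e-01 -2.88860201e-01  7.49628075e-02]
 [ 9.99999919e-01  3.17200132e-04  2.49461734e-04 -6.52732819e-04]
 [-1.47200990e-04 -2.88860272e-01  9.57371256e-01 -1.46129115e-01]
 [ 0.00000000e+00  0.00000000e+00  0.00000000e+00  1.00000000e+00]]
```

View pics/w0.png

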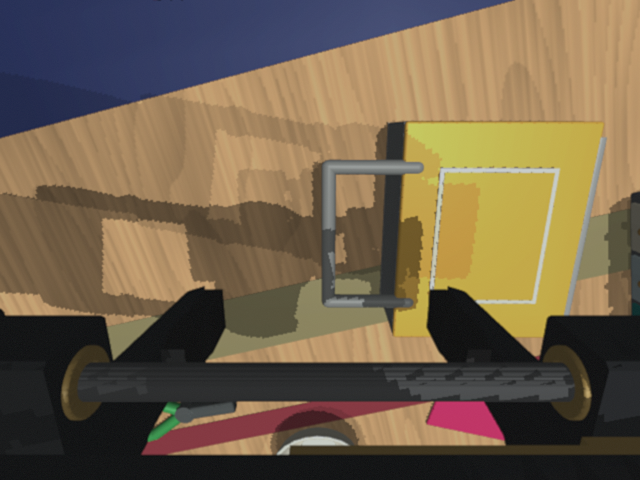

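The wrist view shows the gold lid with its grab bar running from (328,165) to (329,303), centred between the fingers. I'll cast those points onto the bar's height and cross-check the depth.

```bash
python3 - <<'E'
from h import *
f=np.load("w0.npz");T=np.eye(4);T[:3,:3]=R.from_rotvec(f["r"]).as_matrix();T[:3,3]=f["p"];M=T@f["T_tool_cam"]
c=dict(intrinsics=f["intrinsics"],position=M[:3,3],orientation=R.from_matrix(M[:3,:3]).as_rotvec())
z=f["z_map"];P=[]
for v in range(180,295,10):
    u=np.arange(305,352);zz=z[v,u];near=(zz>0)&(zz<np.median(zz)-.03)
    if near.sum()<5: continue
    e=u[near];uc=e.mean();zc=zz[near].min();d0=np.linalg.inv(c["intrinsics"])@[uc,v,1]
    q=M[:3,:3]@(d0*zc)+M[:3,3];P.append(ray(c,(uc,v),.0735));print(v,uc,near.sum(),q.round(4),P[-1].round(4))
P=np.array(P);l=bar(0);n=d[:2]
print("offset along d (mm)",((P[:,:2]-l[:2])@n*1e3).round(1))
e=(ray(c,(328,165),.0735)+ray(c,(329,303),.0735))/2;print("mid",e,l)
E
```

```text
180 328.0 15 [ 0.5486 -0.1703  0.0783] [ 0.5485 -0.171   0.0735]
190 328.0 15 [ 0.5471 -0.1768  0.0792] [ 0.5469 -0.1776  0.0735]
200 328.5 14 [ 0.5458 -0.1837  0.0782] [ 0.5456 -0.1845  0.0735]
210 328.0 15 [ 0.5438 -0.1902  0.0789] [ 0.5436 -0.1914  0.0735]
220 328.0 15 [ 0.5421 -0.1973  0.0781] [ 0.5419 -0.1984  0.0735]
230 328.0 13 [ 0.5405 -0.2039  0.0795] [ 0.5402 -0.2055  0.0735]
240 328.0 13 [ 0.5387 -0.2114  0.0783] [ 0.5384 -0.2128  0.0735]
250 328.0 13 [ 0.5371 -0.2184  0.079 ] [ 0.5367 -0.2201  0.0735]
260 328.0 13 [ 0.5352 -0.226   0.0781] [ 0.5349 -0.2276  0.0735]
270 328.0 13 [ 0.5335 -0.2332  0.0788] [ 0.533  -0.2352  0.0735]
280 328.1666666666667 12 [ 0.5318 -0.2409  0.0787] [ 0.5313 -0.243   0.0735]
290 328.0 13 [ 0.5297 -0.2489  0.0779] [ 0.5293 -0.2508  0.0735]
offset along d (mm) [1.2 1.2 1.5 1.2 1.2 1.3 1.3 1.3 1.3 1.4 1.5 1.4]
mid [ 0.53918623 -0.21127504  0.0735    ] [ 0.53758412 -0.21081333  0.0735    ]
```

The close look agrees within 1.3 mm, and the bar top at 78.5 mm matches the given size. Now I'll grasp, leaving the lid shut for the moment.

```bash
echo 'C=C+.001*d[:2]' >>h.py; python3 - <<'E'
from h import *
from cell import manip,cams
t=np.radians(20)
manip.set_gripper(.042,20)
p,r=pose(bar(0),t,.06);manip.move_pose(p,r)
manip.move_linear(pose(bar(0),t)[0],rate=.08)
s=manip.state();print(s["clock"],s["tool_pos"]-pose(bar(0),t)[0],s["contact_force"])
manip.set_gripper(.0,20)
s=manip.state();print(s["clock"],s["gripper_width"],s["grasp_force"],s["contact_force"],s["moment"])
E
```

```text
5.6333 [ 0.00024447 -0.00010641  0.00022534] [ 0.04950064 -0.1461298   0.4746223 ]
6.2417 0.008544935720093393 19.871470481157303 [2.10481622 0.19928298 0.13831759] [-0.04738068  0.01814899 -0.03460198]
```

The fingers closed on the bar (8.5 mm, 20 N). Next, raise along the arc.

```bash
python3 - <<'E'
from h import *
from cell import manip,cams
for a in range(8,61,4):
    p,r=pose(bar(np.radians(a)),np.radians(20-a*40/60));manip.move_linear(p,rate=.05,rot=r)
    s=manip.state()
    if a%12==0: print(a,round(s["clock"],2),s["contact_force"].round(1),s["gripper_width"],s["grasp_force"])
    if np.linalg.norm(s["contact_force"])>40: print("stop",a);break
for n in("scene","wrist","top"):
    s=manip.state();c=cams.capture(n);cv2.imwrite(f"pics/{n}1.png",c["image"]);np.savez(f"{n}1.npz",p=s["tool_pos"],r=s["tcp_rot"],**c)
E
```

```text
12 7.28 [ 5.  -1.6 -3.1] 0.00840277563282529 20.233325511217117
24 8.45 [ 6.2 -1.9 -5.8] 0.008269890389354783 20.55196188390255
36 9.62 [ 4.5 -2.6 -5.5] 0.00854356727821132 20.576700121164322
48 10.8 [ 1.5 -1.4 -4.4] 0.008725616088562942 20.41703626513481
60 11.97 [-1.9 -1.  -1.9] 0.008450555510132445 20.193711519241333
```

View pics/scene1.png

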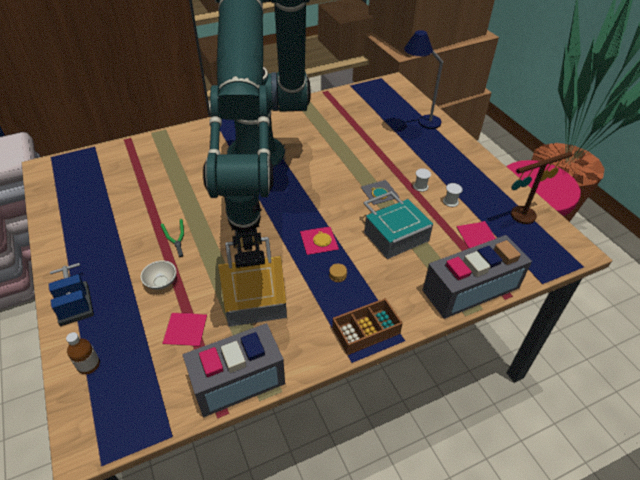

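View pics/wrist1.png

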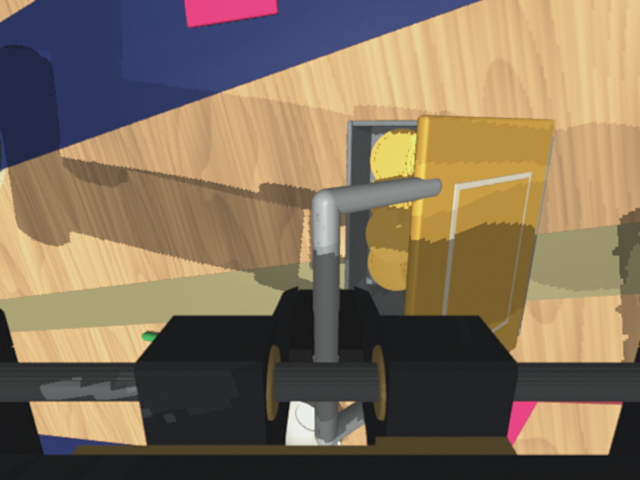

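The scene view shows the gold lid raised at (252,285) with the bar in the fingers at (250,245), and nothing else has moved. The wrist view shows the bar at (325,300) between the pads and the lid up at (480,220). I'll measure the lid angle by fitting a plane to the lid's depth points.

```bash
python3 - <<'E'
from h import *
for n in("wrist","scene"):
    f=np.load(n+"1.npz")
    if n=="wrist":
        T=np.eye(4);T[:3,:3]=R.from_rotvec(f["r"]).as_matrix();T[:3,3]=f["p"];M=T@f["T_tool_cam"]
    else:
        M=np.eye(4);M[:3,:3]=R.from_rotvec(f["orientation"]).as_matrix();M[:3,3]=f["position"]
    z=f["z_map"];m=np.zeros(z.shape,bool)
    if n=="wrist": m[140:300,450:525]=1
    else: m[270:300,228:278]=1
    v,u=np.where(m&(z>0));K=f["intrinsics"];zz=z[v,u]
    P=(np.linalg.inv(K)@np.c_[u,v,np.ones_like(u)].T*zz).T@M[:3,:3].T+M[:3,3]
    x=(P-np.r_[C,.0705]-.065*d)@d;A=np.c_[x,P[:,2]-.0705]
    for _ in range(3):
        c=np.median(A,0) if _==0 else A.mean(0);w=np.linalg.svd(A-c,full_matrices=False)[2]
        A=A[abs((A-c)@w[1])<.004]
    print(n,len(A),"angle",np.degrees(np.arctan2(abs(w[0][1]),abs(w[0][0]))),A.min(0),A.max(0),"offset",(A-0).mean(0)@w[1])
E
```

```text
wrist 11957 angle 59.42978292880795 [-0.05151813  0.00394087] [0.00460213 0.10138064] offset 0.0069698655844836165
scene 1298 angle 59.375126657482596 [-0.0492501   0.01267022] [0.00436029 0.09932333] offset 0.009543078986448721
```

Both views give 59.4°. I'll nudge it up by 0.6°, recheck, and compare the loose items before and after.

```bash
python3 - <<'E'
from h import *
from cell import manip,cams
p,r=pose(bar(np.radians(60.6)),np.radians(-20.4));manip.move_linear(p,rate=.02,rot=r);manip.dwell(.5)
s=manip.state();f=cams.capture("wrist")
T=np.eye(4);T[:3,:3]=R.from_rotvec(s["tcp_rot"]).as_matrix();T[:3,3]=s["tool_pos"];M=T@f["T_tool_cam"]
z=f["z_map"];v,u=np.mgrid[140:300,450:525].reshape(2,-1);zz=z[v,u]
P=(np.linalg.inv(f["intrinsics"])@np.c_[u,v,np.ones_like(u)].T*zz).T@M[:3,:3].T+M[:3,3]
A=np.c_[P@d,P[:,2]][zz>0]
for _ in range(3):
    c=A.mean(0);w=np.linalg.svd(A-c,full_matrices=False)[2];A=A[abs((A-c)@w[1])<.004]
print("angle",np.degrees(np.arctan2(abs(w[0][1]),abs(w[0][0]))),s["clock"],s["contact_force"],s["grasp_force"],s["gripper_width"])
a=np.load("top0.npz")["image"];b=cams.capture("top")["image"]
for n,(x,y) in dict(spA=(107,245),spB=(127,290),teal=(192,297),gold=(306,247),discs=(312,188),bowl=(515,259),pliers=(482,325),tealbox=(210,220)).items():
    t=cv2.cvtColor(a[y-22:y+22,x-22:x+22],6).astype(np.float32);q=cv2.cvtColor(b[y-22:y+22,x-22:x+22],6).astype(np.float32)
    print(n,np.round(cv2.phaseCorrelate(t,q),2).tolist() if 0 else [np.round(i,2) for i in cv2.phaseCorrelate(t,q)])
E
```

```text
angle 60.13721774258966 12.875 [-3.45004113 -1.81815717  0.17016865] 20.024977773427963 0.008287211931119408
spA [array([0.41, 0.36]), np.float64(1.0)]
spB [array([0.48, 0.55]), np.float64(0.97)]
teal [array([0.42, 0.57]), np.float64(0.92)]
gold [array([0.6 , 0.58]), np.float64(0.98)]
discs [array([0.58, 0.37]), np.float64(1.07)]
bowl [array([0.54, 0.48]), np.float64(0.99)]
pliers [array([0.72, 0.58]), np.float64(0.45)]
tealbox [array([0.52, 0.54]), np.float64(0.95)]
```

```bash
python3 -c "
from cell import order;print(order.close_job())"
```

```text
the job is handed in; nothing more can be done
None
```

The gold lid, matching the gold pendant on the pink pad, measured 60.1° and was still held by its grab bar in the fingers at about 20 N at hand-in (robot clock about 13 s); the teal lid stayed shut and nothing loose moved.

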